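Click the navy cup's wash tally round to its mark

TASK

The navy cup has had its washes, so bring its tally up to full: with a fingertip, lightly flick the teeth at the edge of the navy star wheel anticlockwise (seen from above), one click at a time and letting it settle in each click, until its white tooth rests at the red pointer, and do not run past it. Only touch the wheel: do not pinch it hard, lift the counter or push it out of its place. Leave the yellow counter, the cups, the strainer and the sugar pot alone.

Things in the scene. Friction and masses are not known exactly. Their poses are not given: they have to be found in the camera images.
- navy_counter: Navy click counter: loose, about 0.9 kg, stays put under pushes below 3 N. Origin: centre of its underside, on the wheel's vertical axis. Grey foot disc radius 52, 10 mm high; pillar radius 32; on top a flat navy star wheel at heights 36 to 50 mm (cap in the centre to 56). Its own +x points to the red pointer post; the free side for a finger is its own -x, roughly facing the robot (+-0.5 rad).
- navy_wheel (a joint): Navy wheel's angle, rad, growing anticlockwise seen from above. Clicks at each multiple of pi/4: past half way (0.39) a spring pulls it into the next click (about 1 N at a tooth); damped, so it does not coast on. In a click, teeth point along the counter's own -x and +x. At 0 the white tooth points along -x, at pi it is at the pointer. Starts in or near click 0, 1 or 2 and settles there.
- navy_mark (a point): Point on top of the wheel's one white tooth, 46 mm from the axis, 50 mm above the table. The wheel is a hub disc of radius 32 mm with 8 radial teeth, 45 deg apart, each 8 mm wide and 14 mm high, reaching out to radius 50 mm; at radius 46 mm there is 28 mm free between two teeth, so a fingertip goes in from above, outside the hub.
- navy_pointer (a point): Inner tip of the navy counter's red pointer, 52 mm from the wheel's axis, 44 mm above the table. The red post behind it, 12 by 10 mm, 46 mm high, stands at radius 60 to 72 mm.
- yellow_counter: The yellow counter, same make and size with a yellow wheel, to be left alone. Origin as for the navy one.
- yellow_mark (a point): Point on the white tooth of the yellow wheel, 46 mm from its axis.
- navy_cup: Loose open navy cup body, foot radius 27 mm, rim radius 35 mm, 85 mm high; origin at the centre of its underside.
- yellow_cup: Loose open yellow cup body, same size; origin at the centre of its underside.
- strainer: Loose steel tea strainer, bowl radius 38 mm, 28 mm high, with a thin handle reaching 135 mm along its own +y; origin under the centre of the bowl.
- sugar_pot: Loose white ceramic sugar pot with hinged lid, radius 45 mm, 91 mm high to the top of the lid knob; a fixed dish rack (86 mm high) with three lids stands farther off to its left; origin at the centre of its underside.
Things that resemble listed ones, but are neither listed nor needed, are in the scene too. Leave any green or turquoise look-alike of the navy_counter alone.

How it is judged (in metres and radians):
On the way, in this order (a step that is already met when the one before it is completed fails the run):
1. the navy wheel has come to rest in the click just before its mark (within 0.25 rad) (value of joint navy_wheel between 2.1062 and 2.6062 rad and velocity of joint navy_wheel between -0.3 and 0.3 rad/s), for 0.2 s.
2. the navy wheel's white tooth has come to rest at the red pointer (within 0.2 rad) (value of joint navy_wheel between 2.9416 and 3.3416 rad and velocity of joint navy_wheel between -0.3 and 0.3 rad/s), for 0.2 s.
At the end, for the whole second after the job is handed in: The white tooth of the navy wheel rests at the red pointer, reached anticlockwise (joint within 0.12 rad of pi); the navy counter stands flat within 25 mm of its place, the yellow one within 12 mm, its wheel not clicked, and the cups, strainer and pot upright within 15 mm (value of joint navy_wheel between 3.0216 and 3.2616 rad and velocity of joint navy_wheel between -0.3 and 0.3 rad/s and angle between navy_counter's own z axis and vertical below 0.05 rad and linear speed of navy_counter below 0.01 m/s and distance of navy_counter from where it was at the start of the episode below 0.025 m and distance of yellow_counter from where it was at the start of the episode below 0.012 m and distance of yellow_mark from where it was at the start of the episode below 0.02 m and distance of each of navy_cup, yellow_cup, strainer, sugar_pot from where it was at the start of the episode below 0.015 m and angle between each of navy_cup, yellow_cup, strainer, sugar_pot's own z axis and vertical below 0.2 rad); the robot touches nothing.
It fails at once if the navy wheel runs past its mark, or is turned clockwise out of click 0 (value of joint navy_wheel above 3.56159 rad or value of joint navy_wheel below -0.45 rad).
It fails at once if the wheel is pressed or pinched hard (over 25 N) (contact force between the fingers and navy_counter above 25 N).
It fails at once if the navy counter is lifted, tipped or pushed more than 25 mm away (height (world z) of navy_counter above 0.008 m or angle between navy_counter's own z axis and vertical above 0.15 rad or distance of navy_counter from where it was at the start of the episode above 0.025 m).
It fails at once if the yellow counter is disturbed (distance of yellow_counter from where it was at the start of the episode above 0.012 m or distance of yellow_mark from where it was at the start of the episode above 0.02 m).
It fails at once if a cup, the strainer or the sugar pot is moved by more than 15 mm, lifted or tipped (distance of any of navy_cup, yellow_cup, strainer, sugar_pot from where it was at the start of the episode above 0.015 m or angle between any of navy_cup, yellow_cup, strainer, sugar_pot's own z axis and vertical above 0.2 rad).
It also fails if it takes over 50 s, if anything falls off the work surface, if the arm or the gripper's body presses on something with over 40 N, if the wrist force passes 120 N, or if a joint passes its speed limit or range.

ROBOT

A 6-joint arm with a two-finger parallel gripper is mounted at the origin on the work surface. World frame = base frame: x ahead of the robot, y to its left, z up, the work surface at z = 0. Lengths are in mm, angles in rad, forces in N, time in s.
With the tool pointing down it reaches from about 400 to 925 mm from the base axis. Payload 12.5 kg.
Tool frame: the origin (TCP) lies midway between the tips of the shut fingers; the grasp point (between the pads) lies 19 mm behind it; z points along the fingers, y is the line along which they close (so a half turn about z gives the same grasp; the last joint's range is limited). The gripper opens to 95 mm and grips with 3 to 60 N. Pads are 20 mm wide; open, the fingers measure 119 mm over their backs; the gripper's body (75 mm by 180 mm) begins 59 mm behind the grasp point.
Start: joints at [-1.262, 0.491, 1.559, -0, 1.092, -0.106], TCP at [251.903, -572.007, 214.661] pointing down, gripper open.
Joint ranges: [-3.1, 3.1], [-0.84, 2.19], [0.05, 2.79], [-1.13, 4.28], [0.06, 2.93], [-2.69, 2.69]. Speed limits (rad/s): [2.22, 2.22, 2.79, 3.14, 3.14, 3.14].

INTERFACE

Orientations are given as [roll, pitch, yaw] about the fixed x, y, z axes, in that order (R = Rz(yaw) Ry(pitch) Rx(roll)).
In Python, from cell import env gives the robot as it stands.
- The arm moves only by the tool arm_command, never from a script. Its argument "targets" is a list of rows, each a list of 5 numbers: the shift along the tool's x, y, z in mm, then the turn about the tool's z in degrees, then the opening, from 0 (shut) to 1 (fully open). In form: [[tx, ty, tz, roll, fingers], ...]. A call has 1 to 5 rows; each row is the pose to reach, as a shift and turn from the pose commanded when the call began, along the tool's axes at that moment; what a row does not reach only later rows make up. A row lasts 1/10 s, in which the tool goes at most 50 mm and 8.59 degrees, less where a joint would pass 70% of its speed; a pose out of reach is approached as far as the arm can. A call with a gripper value outside its range is refused whole. The fingers move at their own pace and stop on an object; the grip force is fixed at half the most. Time passes only in rows, so rows that repeat a pose let the fingers close. It gives the time, the measured TCP pose, the force, the opening and the grip force at its end, in the units of the state.
- env.state(): the state, without advancing time (a new reading comes with each control period).
- env.read_camera(name): name is "side" or "top" or "wrist"; returns a dict with "frame" (420x560x3 uint8, red, green, blue), "vertical_fov" (degrees; the focal length in pixels is half the picture's height over the tangent of half this angle, whatever the lens; pixels are square), "cx", "cy" (the principal point, pixels), "k1" (the pictures are not rectified: a ray, as slopes to the right and down, at radius r is drawn at 1 + k1 r^2 times it, then the intrinsics apply), "world_from_camera" (4x4, takes a point from camera to world coordinates); the wrist camera has in their place "hand_eye" (4x4, takes a point from camera to tool coordinates, whose origin is the TCP and whose axes are the flange's). Camera axes: x right, y down, z forward; pixel columns grow to the right and rows downward; lengths in mm; the calibration is good to about 2 mm. A picture is of the moment at which its call begins: read the wrist's pose just before it. There is no depth.
- env.job_done(): hands the job in; it is judged then, once.
The state is a dict: "t": time; "joints": joint angles; "qvel": joint speeds; "tau": joint torques, N m; "eef_pos": TCP position; "tcp_rot": TCP orientation; "ft_force": force on the tool from outside, world axes, zero at the start; "moment": the same for the moment, N m; "opening": opening from 0.0 (shut) to 1.0 (fully open); "grip_force": force on a finger pad.
Only numpy, scipy, OpenCV 4.12 (cv2) and the standard library are available. Lean on these libraries where they do the work, as an engineer would, in place of code of your own. Each camera call takes 0.05 s, during which the arm holds its last target. There are 200 camera calls.

## Working session

There is one attempt and no reset: what is moved stays moved. The work goes in short steps, Python scripts to look and compute and a tool call to move; the robot and the scene stay as the last step left them, time stands still between calls to the robot, and variables do not carry over. Pictures are saved under pics/ and viewed, at most 10 in all, crops included, and the job is handed in when it is done.

Besides the shell and the picture viewer there is one more tool, called after "Call:" as a command line: name --pt "numbers of a row" for each row, then --argument value for the rest. arm_command: Moves the arm, as the interface text tells. Its arguments: {"type":"object","properties":{"targets":{"type":"array","items":{"type":"array","items":{"type":"number"}}}},"required":["targets"]}

```bash
mkdir -p pics; cat > h.py <<'E'
import numpy as np, cv2
from scipy.spatial.transform import Rotation as R
from cell import env
def cam(name):
    s=env.state(); c=env.read_camera(name); f=c["frame"]
    if "world_from_camera" in c: T=np.array(c["world_from_camera"])
    else:
        W=np.eye(4); W[:3,:3]=R.from_euler('xyz',s["tcp_rot"]).as_matrix(); W[:3,3]=s["eef_pos"]; T=W@np.array(c["hand_eye"])
    fl=f.shape[0]/2/np.tan(np.radians(c["vertical_fov"])/2)
    return f,dict(T=T,f=fl,c=np.array([c["cx"],c["cy"]]),k=c["k1"])
def ray(m,uv,z):
    d=(np.atleast_2d(uv).astype(float)-m["c"])/m["f"]; p=d.copy()
    for _ in range(20): p=d/(1+m["k"]*(p**2).sum(1,keepdims=True))
    v=np.c_[p,np.ones(len(p))]@m["T"][:3,:3].T; o=m["T"][:3,3]
    return o+v*((z-o[2])/v[:,2])[:,None]
def proj(m,P):
    q=(np.atleast_2d(P)-m["T"][:3,3])@m["T"][:3,:3]; s=q[:,:2]/q[:,2:]
    return s*(1+m["k"]*(s**2).sum(1,keepdims=True))*m["f"]+m["c"]
def save(n,f): cv2.imwrite("pics/"+n+".png",cv2.cvtColor(f,cv2.COLOR_RGB2BGR))
E
python3 - <<'E'
from h import *
print(env.state())
a,m=cam("top");save("top1",a);print(m)
E
```

```text
{'t': 0.0, 'joints': array([-1.26160583e+00,  4.91556581e-01,  1.55947041e+00,  8.20660717e-06,
        1.09168461e+00, -1.05613491e-01]), 'qvel': array([ 1.68872483e-04, -4.26070820e-04,  5.66771688e-04,  1.07586900e-03,
       -9.46479936e-05,  5.03882782e-04]), 'tau': array([ 3.62259918e-03, -6.12631202e+01, -2.58180732e+01,  6.92927046e-02,
        4.83203516e-02, -8.61619469e-05]), 'eef_pos': array([ 251.81995186, -571.75090296,  214.05638048]), 'tcp_rot': array([-3.14048072e+00, -1.25193331e-04,  4.14800131e-01]), 'ft_force': array([0.14310949, 0.00597263, 0.16006935]), 'moment': array([-0.00682629,  0.04103211, -0.04903089]), 'grip_force': 0.0, 'opening': 0.9990264038966602}
{'T': array([[ 1.22642779e-02, -9.96551442e-01,  8.20658962e-02,
         4.43083491e+02],
       [-9.99910888e-01, -1.17899459e-02,  6.26200904e-03,
         7.26166384e+00],
       [-5.27286166e-03, -8.21353821e-02, -9.96607233e-01,
         1.37769393e+03],
       [ 0.00000000e+00,  0.00000000e+00,  0.00000000e+00,
         1.00000000e+00]]), 'f': np.float64(532.2863453189334), 'c': array([275.00794331, 207.85478532]), 'k': -0.12104943881192}
```

View pics/top1.png

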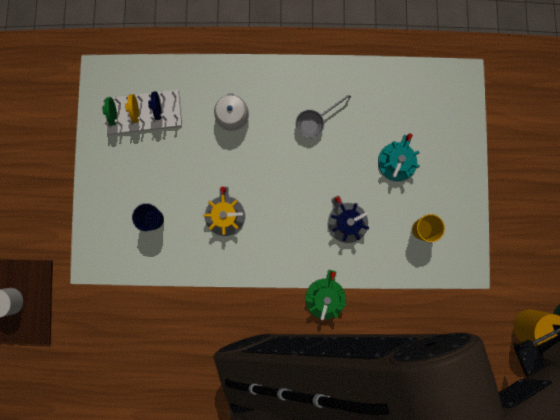

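The top view shows the navy counter at about (350,221). Its red post is at (338,200) and its white tooth at (366,215), so the wheel looks to be in click 2. The green look-alike is at (326,298) and the turquoise one at (399,160). I'll measure the navy counter more closely.

```bash
python3 - <<'E'
from h import *
a,m=cam("top")
x0,y0=310,180
c=a[y0:260,x0:390].astype(int); r,g,b=c[...,0],c[...,1],c[...,2]
def cen(M):
    n,l,s,ce=cv2.connectedComponentsWithStats(M.astype(np.uint8)); i=1+s[1:,4].argmax(); return s[i],ce[i]+[x0,y0],l==i
sn,cn,_=cen((b>1.5*r+8)&(b>1.3*g)&(b<170)); sr,cr,_=cen((r>110)&(g<80)&(b<80))
print(sn,cn,sr,cr)
ctr=ray(m,cn,48)[0];red=ray(m,cr,46)[0]
print(ctr,red,np.degrees(np.arctan2(*(red-ctr)[1::-1])),np.linalg.norm(red-ctr))
save("crop",cv2.resize(a[y0:260,x0:390],(640,640)[::1],interpolation=cv2.INTER_CUBIC)[:600])
E
```

```text
[ 22  24  36  37 508] [348.51968504 222.56889764] [27 16  4  6 16] [338.3125 198.375 ]
[ 517.773672   -168.98035881   48.        ] [ 578.56572111 -143.39871601   46.        ] 22.821637137839243 65.98555663123165
```

View pics/crop.png

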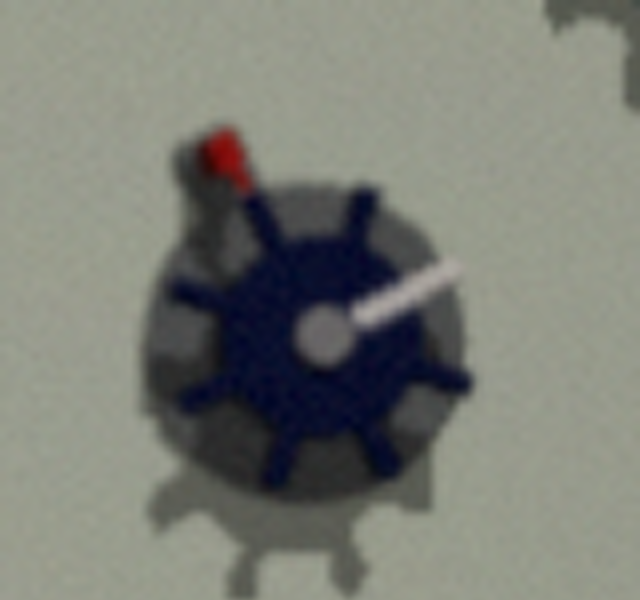

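The crop shows the cap centre at crop (326,335), which is pixel (350.2,221.4). The pointer tooth is up-left and the white tooth is 90° clockwise of it, so this is click 2 and two clicks remain.

The plan is to keep the gripper open and use only the finger on the tool's +y side. I'll sweep it along the counter's own -y at own x = -47.

```bash
cat >> h.py <<'E'
def plan(ctr,phi,xf,yf,z):
    "tool-axes shift that brings the +y finger to own (xf,yf), TCP at height z"
    s=env.state(); ex=np.array([np.cos(phi),np.sin(phi),0]); ey=np.array([-ex[1],ex[0],0])
    P=np.array([ctr[0],ctr[1],z])+xf*ex+(yf+53.5)*ey
    M=R.from_euler('xyz',s["tcp_rot"]).as_matrix()
    return P,M.T@(P-s["eef_pos"]),np.degrees(s["tcp_rot"][2]-phi)
E
python3 - <<'E'
from h import *
a,m=cam("top")
ctr=ray(m,[350.2,221.4],56)[0]; red=ray(m,[338.3,198.4],46)[0]; tip=ray(m,[310+445/8-.5,180+0/8],50)
print(ctr,red,np.arctan2(*(red-ctr)[1::-1]),np.linalg.norm((red-ctr)[:2]))
print(plan(ctr,np.arctan2(*(red-ctr)[1::-1]),-60,17,214))
E
```

```text
[ 520.28587664 -172.11634135   56.        ] [ 578.50209857 -143.36729277   46.        ] 0.45870125599883355 64.92793151750979
(array([ 435.27190634, -135.47108444,  214.        ]), array([ 343.72008381, -325.42318193,    0.49292967]), np.float64(-2.515626197933596))
```

Call:
arm_command --pt "172 -163 0 -2.5 1" --pt "172 -163 0 -2.5 1" --pt "172 -163 0 -2.5 1" --pt "172 -163 0 -2.5 1" --pt "172 -163 0 -2.5 1"

```text
t: 0.65
eef_pos: [344.0, -350.9, 214.6]
tcp_rot: [-3.141, -0.0, 0.459]
ft_force: [-0.8, -1.3, -0.6]
opening: 1.004
grip_force: 0.0
```

Call:
arm_command --pt "172 -162 0 0 1" --pt "172 -162 0 0 1" --pt "172 -162 0 0 1" --pt "172 -162 0 0 1" --pt "172 -162 0 0 1"

```text
t: 1.15
eef_pos: [426.5, -129.6, 214.7]
tcp_rot: [-3.142, -0.0, 0.459]
ft_force: [0.2, -0.9, -0.8]
opening: 0.998
grip_force: 0.0
```

```bash
python3 - <<'E'
from h import *
s=env.state();print(s["t"],s["eef_pos"],s["tcp_rot"],s["ft_force"])
a,m=cam("wrist");save("w1",a)
print(proj(m,[[520.3,-172.1,56],[578.5,-143.4,46]]))
E
```

```text
1.15 [ 426.46796913 -129.57473833  214.71369445] [-3.14157273e+00 -1.10173746e-04  4.59372764e-01] [ 0.18867269 -0.91557554 -0.75611378]
[[371.9655985  112.56280102]
 [373.83151607  32.547643  ]]
```

View pics/w1.png

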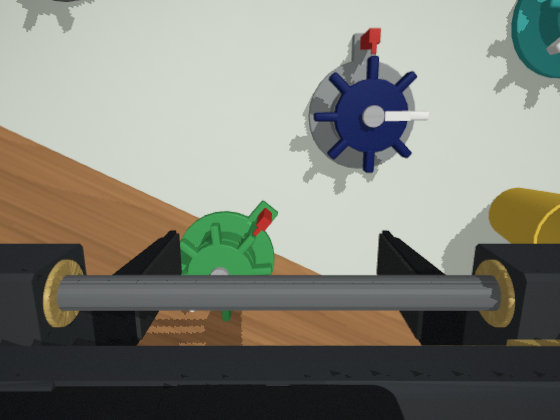

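The wrist view shows the navy cap at (374,116), the post top at (374,34) and the white tooth to the right, all close to prediction. I'll refine the pose and check how close the idle finger gets to the green counter.

```bash
python3 - <<'E'
from h import *
s=env.state()
a,m=cam("wrist")
h=cv2.cvtColor(a,cv2.COLOR_RGB2HSV)
ctr=ray(m,[374,116],56)[0]; red=ray(m,[374.5,35],46)[0]; teeth=ray(m,[[373.5,58],[316,117],[369,170],[428,116]],50)
print(ctr,red,np.arctan2(*(red-ctr)[1::-1]))
for t in teeth: print(np.degrees(np.arctan2(*(t-ctr)[1::-1])),np.linalg.norm((t-ctr)[:2]))
print("green",ray(m,[226,262],45))
c=(ctr+[520.3,-172.1,56])/2
for phi in (.45,): print(plan(c,phi,-47,17,80))
E
```

```text
[ 519.51088634 -171.89106551   56.        ] [ 577.99816416 -141.59919175   46.        ] 0.4778825443260649
28.59634156351664 47.303897459336596
117.40682831444772 48.89896460699842
-153.8033080782736 47.350537017755535
-63.76793515772402 48.31371772993912
green [[ 336.91256707 -114.48853205   45.        ]]
(array([ 446.91935921, -128.95739214,   80.        ]), array([ 17.87014953,   9.07491041, 134.69275686]), np.float64(0.728347008710667))
```

Call:
arm_command --pt "18 9 40 0 1" --pt "18 9 80 0 1" --pt "18 9 120 0 1" --pt "18 9 145 0 1" --pt "18 9 150 0 1"

```text
t: 1.75
eef_pos: [445.0, -132.5, 62.3]
tcp_rot: [-3.138, 0.003, 0.458]
ft_force: [0.5, -0.4, 0.0]
opening: 0.998
grip_force: 0.0
```

```bash
python3 - <<'E'
from h import *
s=env.state();print(s["t"],s["eef_pos"],s["ft_force"])
print(plan([520,-172,0],.465,-47,17,39))
a,m=cam("wrist");save("w2",a)
E
```

```text
1.75 [ 445.02663016 -132.45980054   62.28637624] [ 0.53277083 -0.40861933  0.01526914]
(array([ 446.37657891, -130.06145129,   39.        ]), array([ 2.34022608, -1.4748288 , 23.28471561]), np.float64(-0.41200563055449313))
```

View pics/w2.png

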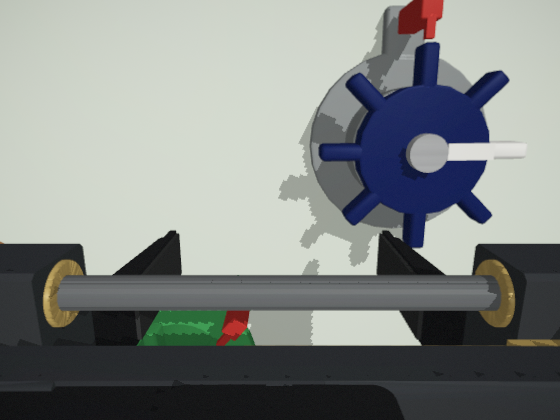

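The finger's tip is at about (385,232), in the gap between the near teeth at (414,240) and (352,213). I'll check how its assumed footprint projects.

```bash
python3 - <<'E'
from h import *
s=env.state();a,m=cam("wrist")
M=R.from_euler('xyz',s["tcp_rot"]).as_matrix()
for p in ([10,47.5,0],[10,59.5,0],[-10,47.5,0],[-10,59.5,0],[10,47.5,-20],[10,59.5,-20]): print(p,proj(m,M@np.array(p)+s["eef_pos"])[0])
print(ray(m,[428,153],56),proj(m,[520,-172,56]))
E
```

```text
[10, 47.5, 0] [377.73341281 233.31189534]
[10, 59.5, 0] [402.989702   233.31398154]
[-10, 47.5, 0] [375.17908085 272.29271659]
[-10, 59.5, 0] [399.77799051 272.30474058]
[10, 47.5, -20] [389.82453294 248.2578101 ]
[10, 59.5, -20] [418.18167681 248.26602   ]
[[ 519.11201084 -174.86186309   56.        ]] [[423.76443744 148.58570274]]
```

```bash
python3 - <<'E'
from h import *
for y in (15,-19): print(plan([519.4,-174,0],.465,-47,y,40)[1])
E
```

```text
[ 0.05832726  1.30789895 24.36640086]
[ 0.2983116  35.30703462 24.33202451]
```

Call:
arm_command --pt "0 1 8 0 1" --pt "0 1 16 0 1" --pt "0 1 22 0 1" --pt "0 1 24 0 1" --pt "0 1 24 0 1"

```text
t: 2.35
eef_pos: [446.7, -133.1, 40.5]
tcp_rot: [-3.141, 0.0, 0.459]
ft_force: [-0.3, -0.0, 0.0]
opening: 1.0
grip_force: 0.0
```

```bash
python3 - <<'E'
from h import *
s=env.state();print(s["t"],s["eef_pos"],s["ft_force"],s["qvel"])
for y in (15,-19): print(plan([519.4,-174,0],.465,-47,y,40)[1])
E
```

```text
2.35 [ 446.70002665 -133.10887512   40.48136347] [-0.3484076  -0.04864925  0.0184214 ] [ 0.00197    -0.00815629 -0.00502417  0.00088736  0.00732698  0.00050638]
[-0.35136945  0.65206427  0.48134684]
[-0.13061731 34.65134722  0.4761052 ]
```

Call:
arm_command --pt "0 3 0 0 1" --pt "0 7 0 0 1" --pt "0 10 0 0 1" --pt "0 13 0 0 1" --pt "0 16 0 0 1"

```text
t: 2.85
eef_pos: [453.8, -147.6, 40.7]
tcp_rot: [-3.141, 0.0, 0.458]
ft_force: [-0.8, 0.5, 1.2]
opening: 1.001
grip_force: 0.7
```

Call:
arm_command --pt "0 3 0 0 1" --pt "0 6 0 0 1" --pt "0 9 0 0 1" --pt "0 12 0 0 1" --pt "0 14 0 0 1"

```text
t: 3.35
eef_pos: [460.2, -160.4, 40.6]
tcp_rot: [3.141, -0.0, 0.458]
ft_force: [0.1, -0.6, -0.4]
opening: 1.002
grip_force: 0.0
```

```bash
python3 - <<'E'
from h import *
s=env.state();print(s["t"],s["eef_pos"],s["ft_force"])
for y in (15,-19): print(plan([519.4,-174,0],.465,-47,y,40)[1])
a,m=cam("wrist");save("w3",a)
E
```

```text
3.35 [ 460.22668046 -160.37484544   40.63671207] [ 0.09984024 -0.57508609 -0.35449216]
[ -0.41992706 -29.78491491   0.62779043]
[-0.19115237  4.21431389  0.6379488 ]
```

View pics/w3.png

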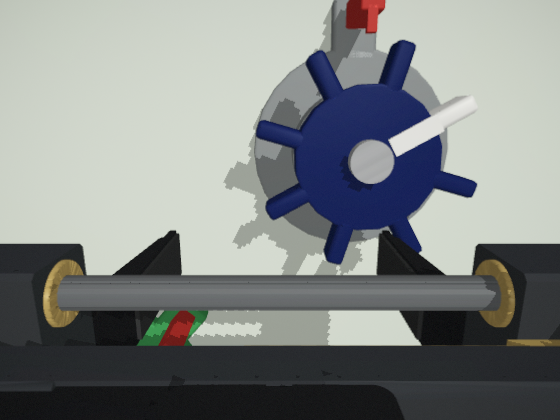

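The white tooth at (474,104) has turned about 28°, which is past half way. I'll finish the stroke and let the wheel settle.

Call:
arm_command --pt "0 2 0 0 1" --pt "0 4 0 0 1" --pt "0 4 0 0 1" --pt "0 4 0 0 1" --pt "0 4 0 0 1"

```text
t: 3.9
eef_pos: [461.8, -163.6, 40.6]
tcp_rot: [3.142, 0.0, 0.458]
ft_force: [0.0, -0.2, -0.0]
opening: 1.0
grip_force: 0.0
```

```bash
python3 - <<'E'
from h import *
s=env.state();print(s["t"],s["eef_pos"],s["ft_force"])
for y in (15,-19): print(plan([519.4,-174,0],.465,-47,y,40)[1])
a,m=cam("wrist");save("w4",a)
E
```

```text
3.9 [ 461.76234505 -163.56022709   40.62502207] [ 0.00153184 -0.15496204 -0.04061672]
[ -0.38284689 -33.32088442   0.62423524]
[-0.15917617  0.67837985  0.6250428 ]
```

View pics/w4.png

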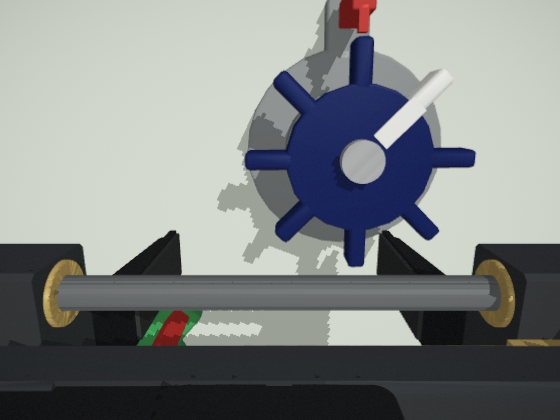

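The wheel has settled in click 3, with the white tooth at (445,78) about 45° from the pointer and the finger clear of it. Now I'll lift, go back and come down into the next gap.

Call:
arm_command --pt "0 0 -15 0 1" --pt "0 0 -28 0 1" --pt "0 -8 -28 0 1" --pt "0 -20 -28 0 1" --pt "0 -33 -28 0 1"

```text
t: 4.45
eef_pos: [446.2, -132.9, 68.1]
tcp_rot: [-3.141, 0.001, 0.458]
ft_force: [0.1, -0.8, -1.3]
opening: 1.003
grip_force: 0.0
```

Call:
arm_command --pt "0 0 0 0 1" --pt "0 0 0 0 1" --pt "0 0 8 0 1" --pt "0 0 18 0 1" --pt "0 0 28 0 1"

```text
t: 4.95
eef_pos: [447.1, -134.2, 39.5]
tcp_rot: [-3.141, 0.0, 0.458]
ft_force: [-0.8, 0.1, -0.1]
opening: 1.004
grip_force: 0.0
```

```bash
python3 - <<'E'
from h import *
s=env.state();print(s["t"],s["eef_pos"],s["ft_force"])
for y in (15,-19): print(plan([519.4,-174,0],.465,-47,y,40)[1])
E
```

```text
4.95 [ 447.14919719 -134.21751218   39.50338389] [-0.83411523  0.06271178 -0.09933941]
[-0.26389067 -0.54090546 -0.49648952]
[-2.92028122e-02  3.34582842e+01 -5.01080712e-01]
```

Down with no contact. Now the second, final sweep.

Call:
arm_command --pt "0 3 0 0 1" --pt "0 7 0 0 1" --pt "0 10 0 0 1" --pt "0 13 0 0 1" --pt "0 16 0 0 1"

```text
t: 5.45
eef_pos: [454.3, -148.6, 40.8]
tcp_rot: [3.141, -0.0, 0.458]
ft_force: [-0.5, 1.1, -0.1]
opening: 1.002
grip_force: 0.5
```

Call:
arm_command --pt "0 3 0 0 1" --pt "0 6 0 0 1" --pt "0 9 0 0 1" --pt "0 12 0 0 1" --pt "0 14 0 0 1"

```text
t: 5.95
eef_pos: [460.7, -161.3, 40.7]
tcp_rot: [3.141, -0.0, 0.458]
ft_force: [0.5, 0.1, 0.8]
opening: 1.003
grip_force: 0.0
```

Call:
arm_command --pt "0 2 0 0 1" --pt "0 4 0 0 1" --pt "0 4 0 0 1" --pt "0 4 0 0 1" --pt "0 4 0 0 1"

```text
t: 6.45
eef_pos: [462.2, -164.5, 40.6]
tcp_rot: [3.142, 0.0, 0.458]
ft_force: [0.3, 0.5, 0.2]
opening: 0.999
grip_force: 0.0
```

```bash
python3 - <<'E'
from h import *
s=env.state();print(s["t"],s["eef_pos"],s["ft_force"])
a,m=cam("wrist");save("w5",a)
E
```

```text
6.45 [ 462.18697764 -164.46112296   40.62938004] [0.27361898 0.48603399 0.24066062]
```

View pics/w5.png

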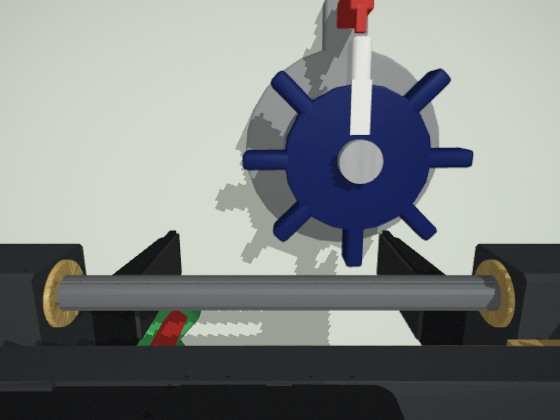

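The white tooth at (361,50) now rests at the red pointer at (357,20). I'll lift clear and hand in.

Call:
arm_command --pt "0 0 -15 0 1" --pt "0 0 -35 0 1" --pt "0 0 -65 0 1" --pt "0 0 -90 0 1" --pt "0 0 -100 0 1"

```text
t: 7.0
eef_pos: [462.8, -164.7, 142.6]
tcp_rot: [3.139, -0.002, 0.459]
ft_force: [-0.1, -0.3, -0.7]
opening: 1.001
grip_force: 0.0
```

Call:
arm_command --pt "0 0 0 0 1" --pt "0 0 0 0 1" --pt "0 0 0 0 1"

```text
t: 7.3
eef_pos: [461.8, -164.3, 139.5]
tcp_rot: [-3.14, 0.001, 0.458]
ft_force: [-0.7, -0.5, -0.1]
opening: 0.997
grip_force: 0.0
```

```bash
python3 - <<'E'
from h import *
s=env.state();print(s["t"],s["eef_pos"],s["ft_force"])
a,m=cam("wrist");save("w6",a)
E
```

```text
7.3 [ 461.76577977 -164.31425905  139.45017195] [-0.74460693 -0.47554488 -0.12148437]
```

View pics/w6.png

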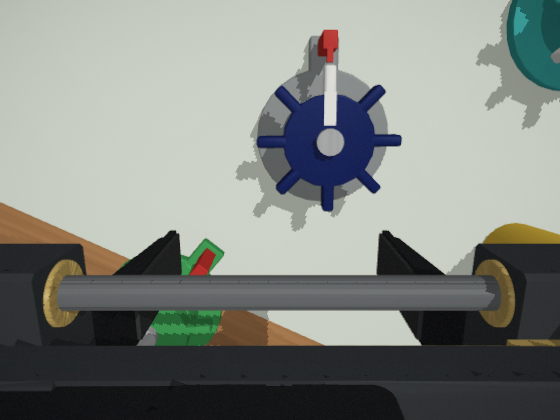

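The arm is clear of everything, and the white tooth at (330,75) lines up with the pointer at (330,45).

```bash
python3 -c "
from cell import env
print(env.job_done())"
```

```text
the job is handed in; nothing more can be done
None
```

I turned the navy wheel two single clicks anticlockwise; its white tooth now rests at the red pointer, the arm is clear of everything, and the job is handed in (no verdict was returned).

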